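# Press the mounting stud home with the bench locking pliers

## Task

Press the brass stud into the wooden plinth with the bench-mounted locking pliers: take both black handles between the fingers and squeeze them together gently (never over 18 N on the moving handle, or the thin plinth splits), over centre and on until you feel the stud's head seat, then let go completely for a second: the pliers must stay locked by themselves. Then pull the red release lever sideways so that the handles spring open, and leave the pliers open, the lever back at rest, the stud home and the things nearby where they stand.

Things in the scene. Friction and masses are not known exactly. Their poses are not given: they have to be found in the camera images.
- pliers: Bench-bolted locking pliers on a blue plate (130 x 130 x 12 mm, from 30 behind to 100 ahead of the pivot). Origin: on the bench under the pivot. -x points back along the handles, +y to the moving handle's side, z up. Jaws reach 85 mm along +x and hold a round wooden plinth (68 mm diameter, about 40 thick) on edge, top at 89 mm. Fixed as a whole.
- fixed_handle: The handle that cannot move: black-sleeved round bar 14 mm thick, axis level 55 mm above the bench, from 60 to 140 mm behind the pivot at y = -17 mm. Origin and axes are those of the pliers. Press it with less than 40 N. Only the bench lies beneath the handles. A bracket on it, 135 mm behind the pivot, top at 74 mm, carries the red lever.
- moving_handle: The handle that swings level about the pivot: same 14 mm black bar, axis 55 mm up, 60 to 140 mm behind the pivot. Origin at the pivot, on the bench; axes those of the pliers while open. It resists with about 3 to 10 N at moving_grip up to dead centre, then with little, until the stud seats: there it stops hard and the force rises steeply (some 10 N per mm).
- fixed_grip (a point): Point on the fixed handle's axis where it is gripped, 100 mm behind the pivot.
- moving_grip (a point): Grip point on the moving handle's axis, facing fixed_grip. Open, the handles measure 66 mm over their outsides here; with the stud seated 33 to 46 mm, by the plinth's thickness, which is not told: feel for it. Only this handle moves, so a squeezing gripper must drift towards the fixed handle by half of what it closes. 25 mm or more is free outside each handle.
- tab_top (a point): Middle of the top of the upright red tab on the release lever's rear end, 105 mm above the bench, 185 mm behind the pivot, at y = 0 at rest. The tab is 10 mm wide (y), 16 long (x), from 67 to 105 mm up, clear behind the handle ends. It sits on an 8 mm round bar (axis 69.5 mm up) that runs forward to the lever's own pivot, 135 mm behind the pliers' pivot.
- handle_angle (a joint): Swing of the moving handle, rad: 0 = sprung fully open; dead centre at 0.13. Before it the handle springs open when let go, beyond it it stays where it is left or runs on. The stud seats and stops it somewhere between 0.20 and 0.34, different each time.
- release (a joint): Swing of the red lever, rad: 0 = at rest, 0.85 = end stop. Pulling the tab towards +y of the pliers (the moving handle's side) raises it. The locked handles spring open somewhere between 0.15 and 0.65 (8 to 30 mm at the tab); it takes about 8 to 15 N there. It springs back to 0 when let go.
- stud (a joint): How far the brass stud (head 14 mm across, 50 mm ahead of the pivot, facing the pliers' -y) is pressed in, m: starts at 0 to 0.002, seated with its head on the plinth at 0.0075. The moving jaw pushes it in; it stays where it has been pushed.
- spray_bottle: Clear bottle with a blue cap, 60 mm across, 170 mm tall, loose; leave alone. Origin: centre of its underside.
- filler_tub: White lidded tub, 72 mm across, 75 mm tall, loose; leave alone. Origin: centre of its underside.
- songbird: Finished bird mount, orange and black, on a dark round base 68 mm across, 125 mm tall, loose; leave alone. Origin: centre of its underside.

How it is judged:
By the outcome, as a careful person would: the job done as asked, in the order asked, and still so for the second after the job is handed in, with the robot touching nothing.
It also fails if it takes over 72 s, if anything falls off the work surface, if the arm or the gripper's body presses on something with over 40 N, if the wrist force passes 120 N, or if a joint passes its speed limit or range.

## Robot

A 6-joint arm with a two-finger parallel gripper is mounted at the origin on the work surface. World frame = base frame: x ahead of the robot, y to its left, z up, the work surface at z = 0. Lengths are in m, angles in degrees, forces in N, time in s.
With the tool pointing down it reaches from about 0.35 to 0.875 m from the base axis. Payload 4.2 kg.
Tool frame: the origin (TCP) lies midway between the tips of the shut fingers; the grasp point (between the pads) lies 19 mm behind it; z points along the fingers, y is the line along which they close (so a half turn about z gives the same grasp; the last joint's range is limited). The gripper opens to 87 mm and grips with 3 to 60 N. Pads are 19 mm wide; open, the fingers measure 117 mm over their backs; the gripper's body (75 mm by 190 mm) begins 51 mm behind the grasp point.
Start: joints at [-48.552, 22.042, 0.453, 0, -68.411, -14.817], TCP at [0.28, -0.559, 0.223] pointing down, gripper open.
Joint ranges: [-179.83, 179.83], [-69.29, 118.12], [-61.27, 80.66], [-181.25, 117.63], [-171.15, -9.14], [-177.46, 177.46]. Speed limits (degrees/s): [159.86, 159.86, 180, 180, 180, 180].

## Interface

Orientations are given as a 3x3 rotation matrix whose columns are the frame's x, y, z axes.
In Python, from station import sensors, eyes, workorder gives the robot as it stands.
- The arm moves only by the shell command python3 -m handwheel 'ROWS'. ROWS is a JSON list of rows, 1 to 8 of them, each an object with the fields finger_gap (the opening from 0.0 (shut) to 1.0 (fully open)), x, y, z (the shift in normalised numbers (1 is 500 mm)), rx, ry, rz (a rotation vector in shares of 120 degrees (1.0 is 120 degrees)); a field left out counts as zero (the opening has to be given); each row is the pose to reach, as a shift and turn from the pose commanded when the command began, along the tool's axes at that moment; what a row does not reach only later rows make up. A row lasts 1/10 s, in which the tool goes at most 0.05 m and 8.59 degrees, less where a joint would pass 70% of its speed; a pose out of reach is approached as far as the arm can. The fingers move at their own pace and stop on an object; the grip force is fixed at half the most. Time passes only in rows, so rows that do not move let the fingers close. It prints the time, the measured TCP pose, the force, the opening and the grip force at its end. A shift or turn number past 1, either way, is cut back to 1. Input that does not fit is refused with a message, and nothing moves.
- sensors.sense(): the state, without advancing time (a new reading comes with each control period).
- eyes.capture(name): name is "scene" or "top" or "wrist"; returns a dict with "pixels" (480x640x3 uint8, red, green, blue), "z_map" (480x640 float32, m along the optical axis (not along the pixel's ray), 0 where there is no reading), "K" (3x3 intrinsics, pixels), "world_from_camera" (4x4, takes a point from camera to world coordinates). Camera axes: x right, y up, looking along -z (the intrinsics and any distortion apply to the point x, -y, -z); pixel columns grow to the right and rows downward; lengths in m; the calibration is good to about 2 mm. A picture is of the moment at which its call begins.
- workorder.finish_job(): hands the job in; it is judged then, once.
The state is a dict: "time_s": time; "joints": joint angles; "joint_velocities": joint speeds; "effort": joint torques, N m; "tcp_pos": TCP position; "ee_rot": TCP orientation; "wrist_force": force on the tool from outside, world axes, zero at the start; "moment": the same for the moment, N m; "gripper_width": opening from 0.0 (shut) to 1.0 (fully open); "gripper_force": force on a finger pad.
Only numpy, scipy, OpenCV 4.12 (cv2) and the standard library are available. Lean on these libraries where they do the work, as an engineer would, in place of code of your own. Each camera call takes 0.05 s, during which the arm holds its last target. There are 200 camera calls.

## Working session

There is one attempt and no reset: what is moved stays moved. The work goes in short steps, Python scripts to look and compute and a shell command to move; the robot and the scene stay as the last step left them, time stands still between calls to the robot, and variables do not carry over. Pictures are saved under pics/ and viewed, at most 10 in all, crops included, and the job is handed in when it is done.

```bash
ls; mkdir -p pics
python3 - <<'E'
from station import sensors,eyes
import cv2,numpy as np
a=eyes.capture("scene");b=eyes.capture("top")
np.savez('/tmp/v.npz',**{'s'+k:v for k,v in a.items()},**{'t'+k:v for k,v in b.items()})
im=np.hstack([cv2.resize(x["pixels"],(400,300)) for x in(a,b)])
cv2.imwrite("pics/a.png",b["pixels"][...,::-1]);cv2.imwrite("pics/s.png",a["pixels"][...,::-1])
print(b["K"],b["world_from_camera"],a["world_from_camera"]);s=sensors.sense();print(s)
E
```

```text
pics
[[514.05012929   0.         317.00744831]
 [  0.         514.05012929 239.78870778]
 [  0.           0.           1.        ]] [[ 2.95453796e-03  9.85148187e-01 -1.71680870e-01  4.45420268e-01]
 [-9.99739306e-01 -9.77046248e-04 -2.28115286e-02  3.59667988e-02]
 [-2.26404762e-02  1.71703511e-01  9.84888477e-01  1.03259465e+00]
 [ 0.00000000e+00  0.00000000e+00  0.00000000e+00  1.00000000e+00]] [[-0.85329591 -0.26619172  0.44836152  1.05901552]
 [ 0.52140686 -0.42804455  0.73818206  0.78891614]
 [-0.00457925  0.86366651  0.50404285  0.62087861]
 [ 0.          0.          0.          1.        ]]
{'time_s': 0.1, 'joints': array([-4.85539853e+01,  2.20858642e+01,  3.87554191e-01, -2.45122607e-02,
       -6.84092965e+01, -1.48173643e+01]), 'joint_velocities': array([-0.01594398,  0.00080797,  0.18421068,  0.08807973, -0.01049487,
       -0.00313435]), 'effort': array([-1.55070632e-05, -3.91690564e+01,  1.87935770e+01,  4.23187450e+00,
        1.34638659e-02, -6.75383581e-05]), 'tcp_pos': array([ 0.27991392, -0.55822332,  0.22157586]), 'ee_rot': array([[-8.94000897e-01, -4.48064174e-01, -9.44926386e-04],
       [-4.48065160e-01,  8.93999340e-01,  1.67106261e-03],
       [ 9.60202805e-05,  1.91732006e-03, -9.99998157e-01]]), 'wrist_force': array([0.61465919, 0.97432655, 0.00728305]), 'moment': array([0.01473657, 0.00341441, 0.01845116]), 'gripper_force': 0.0, 'gripper_width': 0.9991223572622917}
```

View pics/a.png

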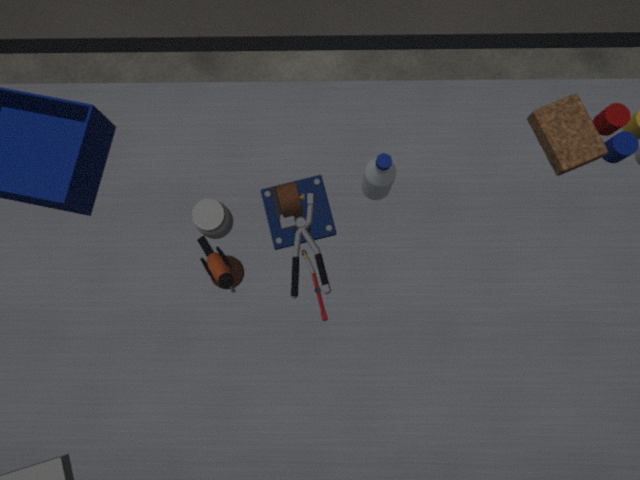

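View pics/s.png

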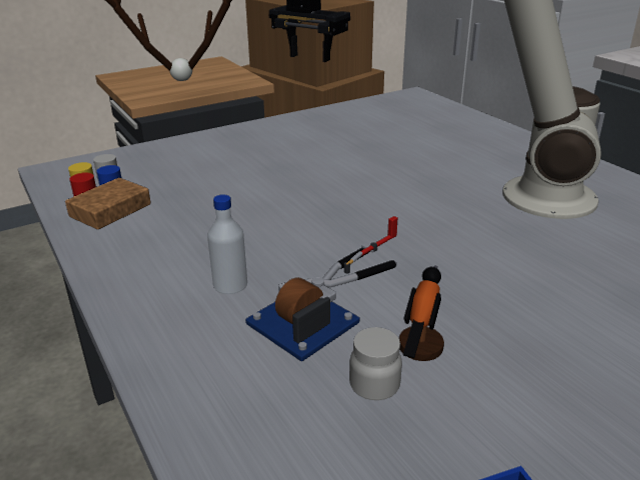

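The top view shows the blue plate at about (299,212), with the handles running down the image. The moving handle is on the left (295,278), the fixed one on the right (322,270), and the red lever ends near (323,317). The bird (222,270) and tub (210,217) are on the moving side, and the bottle is at (377,178). The scene view agrees, with the tab at (393,226). Next I'll measure these.

```bash
cat > m.py <<'E'
import numpy as np,cv2
def ray(px,K,T,z):
    d=np.array([(px[0]-K[0,2])/K[0,0],-(px[1]-K[1,2])/K[1,1],-1]);d=T[:3,:3]@d;o=T[:3,3]
    return o+d*(z-o[2])/d[2]
def cloud(Z,K,T):
    v,u=np.indices(Z.shape);c=np.stack([(u-K[0,2])/K[0,0]*Z,-(v-K[1,2])/K[1,1]*Z,-Z],-1)
    return c@T[:3,:3].T+T[:3,3]
E
python3 - <<'E'
from m import *
np.set_printoptions(precision=4,suppress=True)
v=np.load('/tmp/v.npz');P=v['tpixels'];K=v['tK'];T=v['tworld_from_camera'];h=cv2.cvtColor(P,cv2.COLOR_RGB2HSV)
C=cloud(v['tz_map'],K,T)
def roi(m,x0,y0,x1,y1):
    r=np.zeros(m.shape,np.uint8);r[y0:y1,x0:x1]=m[y0:y1,x0:x1];return r
blue=roi((h[...,0]>100)&(h[...,0]<130)&(h[...,1]>120),250,165,345,255)
pts=cv2.findNonZero(cv2.morphologyEx(blue,cv2.MORPH_OPEN,np.ones((2,2))))
w=np.array([ray(p,K,T,.012)[:2] for p in pts[:,0]],np.float32);R=cv2.minAreaRect(w);print('plate',R);B=cv2.boxPoints(R);print(B)
for n,bx in(('mov',(288,254,303,300)),('fix',(314,252,332,288))):
    m=roi(P.max(-1)<40,*bx);q=cv2.findNonZero(m);w=np.array([ray(p,K,T,.056)[:2] for p in q[:,0]],np.float32)
    print(n,len(q),cv2.minAreaRect(w))
    c=C[m>0];c=c[(c[:,2]>.04)&(c[:,2]<.075)]
    l=cv2.fitLine(w,cv2.DIST_L2,0,.01,.01).ravel();print(' line',l, 'depth z',np.median(c[:,2]),len(c))
red=roi(((h[...,0]<6)|(h[...,0]>174))&(h[...,1]>170)&(P[...,0]>70),305,250,335,330)
q=cv2.findNonZero(red);print('red',cv2.boundingRect(q))
c=C[red>0];t=c[c[:,2]>.09];print('tab top depth',len(t),t.mean(0) if len(t) else 0,c[:,2].max(),c.mean(0))
for y in range(270,322,4): 
    xs=np.where(red[y])[0]
    if len(xs):print(y,xs.min(),xs.max(),C[y,int(xs.mean())])
for n,bx in(('bird',(192,230,248,295)),('tub',(190,195,235,240)),('bottle',(358,150,400,202))):
    c=C[bx[1]:bx[3],bx[0]:bx[2]].reshape(-1,3);c=c[c[:,2]>.01]
    print(n,c.min(0),c.max(0))
    for z0 in(.05,.09,.1,.11,.12):
        k=c[c[:,2]>z0]
        if len(k):print('  >',z0,k.min(0)[:2],k.max(0)[:2])
# scene: tab
P=v['spixels'];h=cv2.cvtColor(P,cv2.COLOR_RGB2HSV);K=v['sK'];T=v['sworld_from_camera'];C=cloud(v['sz_map'],K,T)
red=roi(((h[...,0]<6)|(h[...,0]>174))&(h[...,1]>170)&(P[...,0]>70),350,205,410,262)
c=C[red>0];t=c[c[:,2]>.08];print('scene tab',len(t),t.mean(0),t.min(0),t.max(0))
big=[cv2.resize(v['tpixels'][165:330,190:350][...,::-1],None,fx=3.5,fy=3.5,interpolation=2)]
cv2.imwrite('pics/b.png',big[0])
E
```

```text
plate ((0.6798864603042603, 0.09687545895576477), (0.12679217755794525, 0.12614937126636505), 14.193146705627441)
[[0.603  0.1425]
 [0.6339 0.0202]
 [0.7568 0.0513]
 [0.7259 0.1736]]
mov 235 ((0.5458265542984009, 0.10076772421598434), (0.011634156107902527, 0.07299689948558807), 88.16667938232422)
 line [ 0.9995 -0.0326  0.5455  0.1006] depth z 0.06051679013921907 234
fix 178 ((0.5597676038742065, 0.050434660166502), (0.05859944224357605, 0.011523790657520294), 13.353493690490723)
 line [0.9701 0.2426 0.5597 0.0502] depth z 0.060704776279414285 177
red (313, 274, 13, 46)
tab top depth 24 [0.4702 0.0454 0.1041] 0.10872608396540229 [0.5004 0.053  0.0811]
274 313 314 [0.5478 0.0656 0.0714]
278 314 315 [0.5402 0.0636 0.0717]
282 315 316 [0.5327 0.0617 0.0719]
286 316 316 [0.5253 0.0599 0.071 ]
294 318 319 [0.5102 0.056  0.0739]
298 319 320 [0.503  0.0542 0.0715]
302 319 321 [0.4954 0.0523 0.0739]
306 321 322 [0.4882 0.0504 0.0714]
310 322 323 [0.4808 0.0486 0.0734]
314 322 323 [0.4726 0.0482 0.1029]
318 323 325 [0.4654 0.0445 0.1087]
bird [0.4454 0.036  0.01  ] [0.6431 0.2941 1.0326]
  > 0.05 [0.4454 0.036 ] [0.6364 0.2885]
  > 0.09 [0.4454 0.036 ] [0.5828 0.2654]
  > 0.1 [0.4454 0.036 ] [0.5723 0.2566]
  > 0.11 [0.4454 0.036 ] [0.5525 0.2346]
  > 0.12 [0.4454 0.036 ] [0.5388 0.2281]
tub [0.4454 0.036  0.0101] [0.6945 0.2993 1.0326]
  > 0.05 [0.4454 0.036 ] [0.6945 0.2993]
  > 0.09 [0.4454 0.036 ] [0.4454 0.036 ]
  > 0.1 [0.4454 0.036 ] [0.4454 0.036 ]
  > 0.11 [0.4454 0.036 ] [0.4454 0.036 ]
  > 0.12 [0.4454 0.036 ] [0.4454 0.036 ]
bottle [ 0.4454 -0.0903  0.0101] [0.765  0.036  1.0326]
  > 0.05 [ 0.4454 -0.0903] [0.765 0.036]
  > 0.09 [ 0.4454 -0.0903] [0.765 0.036]
  > 0.1 [ 0.4454 -0.0903] [0.765 0.036]
  > 0.11 [ 0.4454 -0.0872] [0.7611 0.036 ]
  > 0.12 [ 0.4454 -0.0787] [0.7539 0.036 ]
scene tab 116 [0.4765 0.0565 0.099 ] [0.4621 0.0436 0.0801] [1.059  0.7889 0.6209]
```

View pics/b.png

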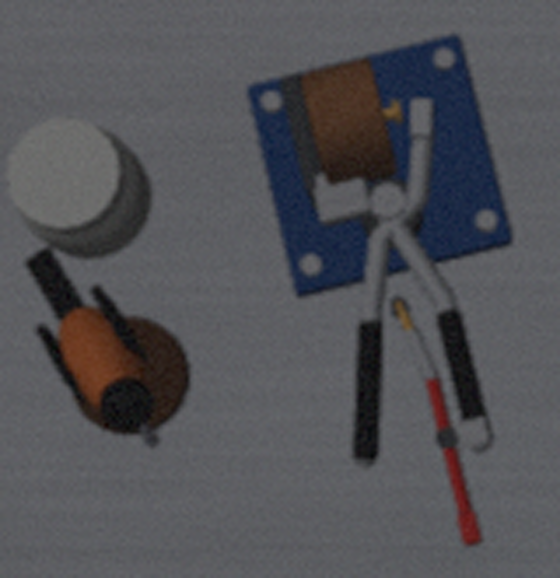

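The crop confirms the layout. The pivot is at about (0.646,0.088) with the axes yawed 14.0°. Fixed handle (y≈-16 mm), moving handle (y≈+37) and tab (y≈+1, 104 mm up) match the given sizes, and the bird's head stays about 35 mm clear of the gripper body. I'll move above the grip now.

The manual's scale: shifts go in shares of 500 mm and turns go in shares of 120 degrees. Converting my numbers, -0.26 m / 0.5 = -0.52, 0.22 m / 0.5 = 0.44, 6 degrees / 120 = 0.05.

```bash
python3 -m handwheel '[{"finger_gap": 1, "x": -0.26, "y": 0.22, "rz": 0.025}, {"finger_gap": 1, "x": -0.52, "y": 0.44, "z": 0.04, "rz": 0.05}, {"finger_gap": 1, "x": -0.52, "y": 0.44, "z": 0.04, "rz": 0.05}, {"finger_gap": 1, "x": -0.52, "y": 0.44, "z": 0.04, "rz": 0.05}, {"finger_gap": 1, "x": -0.52, "y": 0.44, "z": 0.04, "rz": 0.05}, {"finger_gap": 1, "x": -0.52, "y": 0.44, "z": 0.04, "rz": 0.05}, {"finger_gap": 1, "x": -0.52, "y": 0.44, "z": 0.04, "rz": 0.05}, {"finger_gap": 1, "x": -0.52, "y": 0.44, "z": 0.04, "rz": 0.05}]'
cat > loc.py <<'E'
import numpy as np,sys
from station import sensors
np.set_printoptions(precision=4,suppress=True)
a=np.radians(14.04);E=np.array([[np.cos(a),np.sin(a),0],[-np.sin(a),np.cos(a),0],[0,0,1]])
def show(goal):
    s=sensors.sense();R=s['ee_rot'];p=E@(s['tcp_pos']-[.6459,.0884,0])
    yaw=np.degrees(np.arctan2(R[1,0],R[0,0]))
    print('t',s['time_s'],'local tcp',p,'yaw',yaw%360,'tool delta',R.T@(E.T@(np.array(goal)-p)),'F local',E@s['wrist_force'],'grip',s['gripper_width'],s['gripper_force'])
if __name__=='__main__': show([float(x) for x in sys.argv[1:4]])
E
python3 loc.py -.1 .0095 .14
```

```text
time_s: 0.9
tcp_pos: [0.415, -0.2419, 0.2022]
ee_rot: [[-0.934, -0.358, -0.0], [-0.358, 0.934, 0.001], [0.0, 0.001, -1.0]]
wrist_force: [-1.2, -0.9, -0.0]
gripper_width: 0.998
gripper_force: 0.0
t 0.9 local tcp [-0.3041 -0.2644  0.2022] yaw 200.9739957438329 tool delta [-0.2357  0.2472  0.0624] F local [-1.3567 -0.5806 -0.0248] grip 0.997883303645906 0.0
```

In the tool's units: 0.247 m / 0.5 = 0.494, -0.236 m / 0.5 = -0.472, 6.9 degrees / 120 = 0.0575.

```bash
python3 -m handwheel '[{"finger_gap": 1, "x": -0.472, "y": 0.494, "z": 0.124, "rz": 0.0575}, {"finger_gap": 1, "x": -0.472, "y": 0.494, "z": 0.124, "rz": 0.0575}, {"finger_gap": 1, "x": -0.472, "y": 0.494, "z": 0.124, "rz": 0.0575}, {"finger_gap": 1, "x": -0.472, "y": 0.494, "z": 0.124, "rz": 0.0575}, {"finger_gap": 1, "x": -0.472, "y": 0.494, "z": 0.124, "rz": 0.0575}, {"finger_gap": 1, "x": -0.472, "y": 0.494, "z": 0.124, "rz": 0.0575}, {"finger_gap": 1, "x": -0.472, "y": 0.494, "z": 0.124, "rz": 0.0575}, {"finger_gap": 1, "x": -0.472, "y": 0.494, "z": 0.124, "rz": 0.0575}]'
python3 loc.py -.1 .0095 .036
python3 - <<'E'
from station import eyes
import cv2
a=eyes.capture("wrist");cv2.imwrite("pics/w.png",a["pixels"][...,::-1])
from m import *
np.savez('/tmp/w.npz',**a)
E
```

```text
time_s: 1.7
tcp_pos: [0.5495, 0.0725, 0.1388]
ee_rot: [[-0.97, -0.242, -0.001], [-0.242, 0.97, -0.0], [0.001, -0.0, -1.0]]
wrist_force: [-1.4, -0.8, 0.1]
gripper_width: 0.998
gripper_force: 0.0
t 1.7 local tcp [-0.0974  0.008   0.1388] yaw 193.98841939273422 tool delta [0.0025 0.0016 0.1028] F local [-1.5728 -0.4209  0.0556] grip 0.9977391045786999 0.0
```

View pics/w.png

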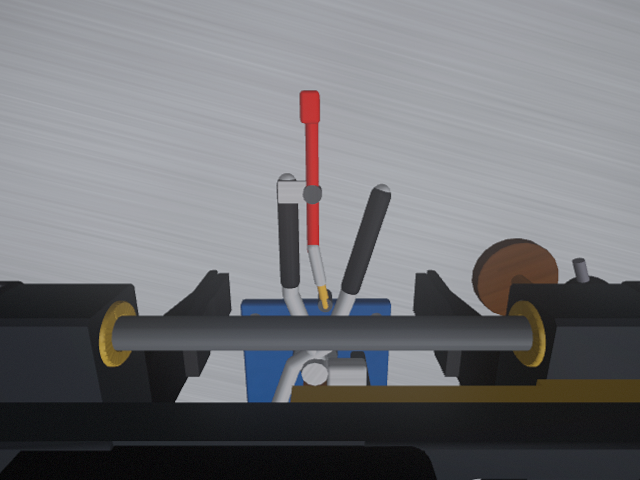

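The wrist view shows the tab at (310,106), the fixed handle at (289,240) and the moving one at (366,240), with both handles between the fingertips (230 and 415). I'll check the handle lines with rays before descending.

Run:
```python
from m import *; from loc import E
v=np.load('/tmp/w.npz');P=v['pixels'];K=v['K'];T=v['world_from_camera'];m=P.max(-1)<75
for n,c,rng in(('fix',289,(215,280)),('mov',None,(210,280))):
    L=[]
    for y in range(*rng,8):
        xs=np.where(m[y,270:305])[0]+270 if n=='fix' else np.where(m[y,335:400])[0]+335
        if len(xs)<5: continue
        q=E@(ray(((xs.min()+xs.max()+1)/2,y),K,T,.057)-[.6459,.0884,0]);w=E@(ray((xs.max()+1,y),K,T,.055)-ray((xs.min(),y),K,T,.055));L.append([*q[:2],w[1]])
    L=np.array(L);print(n,L[[0,-1]],np.polyfit(L[:,0],L[:,1],1),'y@-.1',np.polyval(np.polyfit(L[:,0],L[:,1],1),-.1))
h=cv2.cvtColor(P,cv2.COLOR_RGB2HSV);r=((h[...,0]<6)|(h[...,0]>174))&(h[...,1]>150);r[123:]=0
x,y,w,hh=cv2.boundingRect(r.astype(np.uint8));print(x,y,w,hh,E@(ray((x+w/2,y+hh/2),K,T,.105)-[.6459,.0884,0]))
```

```text
fix [[-0.1152 -0.0152  0.0128]
 [-0.0688 -0.0149  0.0135]] [ 0.0017 -0.015 ] y@-.1 -0.015140521146742742
mov [[-0.1186  0.0433  0.0148]
 [-0.0726  0.0304  0.0141]] [-0.2818  0.0099] y@-.1 0.038049170847272905
300 91 20 32 [-0.182   0.0014  0.105 ]
```

Both views agree: the grip centre is at local y≈+0.011 and x≈-0.097. Descending.

In the tool's units: 0.103 m / 0.5 = 0.206, 0.003 m / 0.5 = 0.006.

```bash
python3 -m handwheel '[{"finger_gap": 1, "y": 0.006, "z": 0.08}, {"finger_gap": 1, "y": 0.006, "z": 0.14}, {"finger_gap": 1, "y": 0.006, "z": 0.18}, {"finger_gap": 1, "y": 0.006, "z": 0.206}, {"finger_gap": 0.95, "y": 0.006, "z": 0.206}, {"finger_gap": 0.9, "y": 0.006, "z": 0.206}, {"finger_gap": 0.85, "y": 0.006, "z": 0.206}, {"finger_gap": 0.85, "y": 0.006, "z": 0.206}]'
python3 loc.py -.097 .011 .036
```

```text
time_s: 2.55
tcp_pos: [0.5469, 0.0723, 0.0383]
ee_rot: [[-0.971, -0.237, 0.001], [-0.237, 0.971, 0.001], [-0.001, 0.001, -1.0]]
wrist_force: [-2.4, 4.1, -1.2]
gripper_width: 0.868
gripper_force: 1.8
t 2.55 local tcp [-0.0999  0.0084  0.0383] yaw 193.72361527434262 tool delta [-0.0029  0.0026  0.0023] F local [-1.3075  4.5335 -1.1838] grip 0.8676142501479827 1.8318352103233337
```

In the tool's units: 0.002 m / 0.5 = 0.004, 0.001 m / 0.5 = 0.002.

```bash
python3 -m handwheel '[{"finger_gap": 0.83, "y": 0.002}, {"finger_gap": 0.81, "y": 0.004}, {"finger_gap": 0.8, "y": 0.004}, {"finger_gap": 0.8, "y": 0.004}]'
python3 loc.py -.097 .0125 .036
```

```text
time_s: 2.95
tcp_pos: [0.5469, 0.074, 0.038]
ee_rot: [[-0.971, -0.238, 0.001], [-0.238, 0.971, 0.0], [-0.001, 0.0, -1.0]]
wrist_force: [-1.2, 2.8, 0.7]
gripper_width: 0.803
gripper_force: 1.7
t 2.95 local tcp [-0.0995  0.01    0.038 ] yaw 193.75319398389325 tool delta [-0.0025  0.0025  0.002 ] F local [-0.5231  3.0292  0.7196] grip 0.8025234142982901 1.7018575966358185
```

```bash
python3 -m handwheel '[{"finger_gap": 0.78}, {"finger_gap": 0.76}, {"finger_gap": 0.75}, {"finger_gap": 0.75}]'
python3 loc.py -.097 .0104 .036
```

```text
time_s: 3.35
tcp_pos: [0.5468, 0.0736, 0.0376]
ee_rot: [[-0.971, -0.237, 0.0], [-0.237, 0.971, -0.0], [-0.0, -0.0, -1.0]]
wrist_force: [-0.8, 2.8, 0.9]
gripper_width: 0.75
gripper_force: 1.4
t 3.35 local tcp [-0.0998  0.0097  0.0376] yaw 193.730178784392 tool delta [-0.0027  0.0007  0.0016] F local [-0.083   2.8899  0.9024] grip 0.7500074245143508 1.427839994430542
```

In the tool's units: -0.001 m / 0.5 = -0.002.

```bash
python3 -m handwheel '[{"finger_gap": 0.74}, {"finger_gap": 0.72, "y": -0.002}, {"finger_gap": 0.71, "y": -0.002}, {"finger_gap": 0.71, "y": -0.002}]'
python3 loc.py -.097 .0095 .036
```

```text
time_s: 3.75
tcp_pos: [0.5467, 0.0725, 0.0374]
ee_rot: [[-0.971, -0.237, -0.0], [-0.237, 0.971, -0.0], [0.0, -0.0, -1.0]]
wrist_force: [-1.5, 1.6, -0.1]
gripper_width: 0.709
gripper_force: 1.1
t 3.75 local tcp [-0.1001  0.0086  0.0374] yaw 193.72576659243288 tool delta [-0.0031  0.0009  0.0014] F local [-1.0212  1.9413 -0.0916] grip 0.7085273072589692 1.1086838319897652
```

In the tool's units: -0.003 m / 0.5 = -0.006, -0.002 m / 0.5 = -0.004.

```bash
python3 -m handwheel '[{"finger_gap": 0.69, "y": -0.002}, {"finger_gap": 0.67, "y": -0.004}, {"finger_gap": 0.65, "y": -0.006}, {"finger_gap": 0.64, "y": -0.006}, {"finger_gap": 0.64, "y": -0.006}]'
python3 loc.py -.097 .0055 .036
```

```text
time_s: 4.25
tcp_pos: [0.5468, 0.0699, 0.0373]
ee_rot: [[-0.971, -0.237, -0.001], [-0.237, 0.971, -0.0], [0.001, 0.0, -1.0]]
wrist_force: [-3.8, 3.3, 0.0]
gripper_width: 0.644
gripper_force: 6.5
t 4.25 local tcp [-0.1006  0.0061  0.0373] yaw 193.73727060282872 tool delta [-0.0036 -0.0006  0.0013] F local [-2.8499  4.0763  0.0185] grip 0.6443263002400138 6.534144580364227
```

In the tool's units: -0.002 m / 0.5 = -0.004, -0.001 m / 0.5 = -0.002.

```bash
python3 -m handwheel '[{"finger_gap": 0.63, "y": -0.001}, {"finger_gap": 0.61, "y": -0.002}, {"finger_gap": 0.6, "y": -0.004}, {"finger_gap": 0.6, "y": -0.004}]'
python3 loc.py -.097 .0045 .036
```

```text
time_s: 4.65
tcp_pos: [0.5469, 0.068, 0.0372]
ee_rot: [[-0.972, -0.237, -0.002], [-0.237, 0.972, 0.0], [0.002, 0.001, -1.0]]
wrist_force: [-4.2, 4.6, 0.8]
gripper_width: 0.608
gripper_force: 4.3
t 4.65 local tcp [-0.1009  0.0042  0.0372] yaw 193.706674488432 tool delta [-0.0039  0.0003  0.0012] F local [-2.9442  5.5174  0.7775] grip 0.6083446652186026 4.254715293645859
```

```bash
python3 -m handwheel '[{"finger_gap": 0.59, "y": -0.001}, {"finger_gap": 0.58, "y": -0.002}, {"finger_gap": 0.575, "y": -0.002}, {"finger_gap": 0.575, "y": -0.002}]'
python3 loc.py -.097 .0045 .036
```

```text
time_s: 5.05
tcp_pos: [0.547, 0.0668, 0.0372]
ee_rot: [[-0.971, -0.237, -0.003], [-0.237, 0.971, -0.0], [0.003, 0.0, -1.0]]
wrist_force: [-3.8, 3.4, 1.1]
gripper_width: 0.573
gripper_force: 3.7
t 5.05 local tcp [-0.1012  0.0031  0.0372] yaw 193.71352715035331 tool delta [-0.0042  0.0015  0.0012] F local [-2.8874  4.2071  1.089 ] grip 0.5729257106920123 3.6750271171331406
```

In the tool's units: -0.0005 m / 0.5 = -0.001.

```bash
python3 -m handwheel '[{"finger_gap": 0.57}, {"finger_gap": 0.56, "y": -0.001}, {"finger_gap": 0.56, "y": -0.001}]'
python3 loc.py -.097 .0045 .036
```

```text
time_s: 5.35
tcp_pos: [0.5471, 0.0662, 0.0371]
ee_rot: [[-0.972, -0.237, -0.003], [-0.237, 0.972, -0.0], [0.003, 0.0, -1.0]]
wrist_force: [-4.1, 3.4, 1.0]
gripper_width: 0.563
gripper_force: 3.7
t 5.35 local tcp [-0.1012  0.0024  0.0371] yaw 193.70685211135444 tool delta [-0.0042  0.0021  0.0011] F local [-3.1501  4.2414  0.9811] grip 0.5633855716587708 3.738582283258438
```

In the tool's units: -0.0004 m / 0.5 = -0.0008.

```bash
for i in 1; do python3 -m handwheel '[{"finger_gap": 0.55, "y": -0.0008}, {"finger_gap": 0.55, "y": -0.0008}]'; done | tail -2; python3 loc.py 0 0 0
```

```text
gripper_width: 0.551
gripper_force: 3.6
t 5.55 local tcp [-0.1012  0.002   0.0371] yaw 193.71091840085657 tool delta [-0.1013 -0.0014  0.0369] F local [-3.4993  3.0029  0.3989] grip 0.5514528448935374 3.603048250079155
```

In the tool's units: -0.0004 m / 0.5 = -0.0008.

```bash
python3 -m handwheel '[{"finger_gap": 0.54, "y": -0.0008}, {"finger_gap": 0.54, "y": -0.0008}]' | tail -2; python3 loc.py 0 0 0
```

```text
gripper_width: 0.54
gripper_force: 3.4
t 5.75 local tcp [-0.1012  0.0016  0.0371] yaw 193.70988991187187 tool delta [-0.1013 -0.001   0.0368] F local [-3.5243  4.7908 -0.0429] grip 0.5399673923400575 3.374568521976471
```

In the tool's units: -0.0003 m / 0.5 = -0.0006.

```bash
python3 -m handwheel '[{"finger_gap": 0.532, "y": -0.0006}, {"finger_gap": 0.532, "y": -0.0006}]' | tail -2; python3 loc.py 0 0 0
```

```text
gripper_width: 0.533
gripper_force: 3.2
t 5.95 local tcp [-0.1012  0.0012  0.0371] yaw 193.70927661089985 tool delta [-0.1013 -0.0006  0.0368] F local [-3.3871  3.6385  1.5848] grip 0.5328463527187339 3.2405448518693447
```

```bash
python3 -m handwheel '[{"finger_gap": 0.525, "y": -0.0006}, {"finger_gap": 0.525, "y": -0.0006}]' | tail -2; python3 loc.py 0 0 0
```

```text
gripper_width: 0.524
gripper_force: 3.0
t 6.15 local tcp [-0.1013  0.0009  0.0371] yaw 193.70753149029687 tool delta [-0.1014 -0.0003  0.0368] F local [-3.644   3.9269  0.3828] grip 0.5237201985293763 3.0032272450625896
```

In the tool's units: -0.0004 m / 0.5 = -0.0008.

```bash
python3 -m handwheel '[{"finger_gap": 0.514, "y": -0.0008}, {"finger_gap": 0.514, "y": -0.0008}]' | tail -2; python3 loc.py 0 0 0
```

```text
gripper_width: 0.518
gripper_force: 2.9
t 6.35 local tcp [-0.1012  0.0004  0.0371] yaw 193.70515954208577 tool delta [-0.1013  0.0002  0.0368] F local [-2.9668  3.4494  0.2231] grip 0.5180727485214047 2.926682084798813
```

In the tool's units: -0.0003 m / 0.5 = -0.0006.

```bash
python3 -m handwheel '[{"finger_gap": 0.506, "y": -0.0006}, {"finger_gap": 0.506, "y": -0.0006}]' | tail -2; python3 loc.py 0 0 0
```

```text
gripper_width: 0.511
gripper_force: 2.9
t 6.55 local tcp [-0.1011  0.0001  0.0371] yaw 193.70668894374404 tool delta [-0.1012  0.0005  0.0369] F local [-2.9679  2.8076  1.2508] grip 0.5105641085636249 2.8575019352138042
```

In the tool's units: -0.0003 m / 0.5 = -0.0006.

```bash
python3 -m handwheel '[{"finger_gap": 0.498, "y": -0.0006}, {"finger_gap": 0.498, "y": -0.0006}]' | tail -2; python3 loc.py 0 0 0
```

```text
gripper_width: 0.501
gripper_force: 3.1
t 6.75 local tcp [-0.1008 -0.0002  0.0372] yaw 193.71183615006345 tool delta [-0.1008  0.0008  0.037 ] F local [-3.929   3.1407 -0.4496] grip 0.5014314224459456 3.0642495676875114
```

In the tool's units: -0.0003 m / 0.5 = -0.0006.

```bash
python3 -m handwheel '[{"finger_gap": 0.49, "y": -0.0006}, {"finger_gap": 0.49, "y": -0.0006}]' | tail -2; python3 loc.py 0 0 0
```

```text
gripper_width: 0.494
gripper_force: 6.4
t 6.95 local tcp [-0.1008 -0.0005  0.0371] yaw 193.7221155597388 tool delta [-0.1009  0.0011  0.0369] F local [-4.6748  3.5183 -1.3751] grip 0.4943974294704589 6.3848139345645905
```

In the tool's units: -0.0001 m / 0.5 = -0.0002.

```bash
python3 -m handwheel '[{"finger_gap": 0.488, "y": -0.0002}, {"finger_gap": 0.488, "y": -0.0002}]' | tail -2; python3 loc.py 0 0 0
```

```text
gripper_width: 0.492
gripper_force: 7.6
t 7.15 local tcp [-0.1009 -0.0006  0.0372] yaw 193.7270369361884 tool delta [-0.1009  0.0011  0.0369] F local [-3.767   3.6672 -0.7447] grip 0.4917684826456656 7.576118186116219
```

In the tool's units: -0.0001 m / 0.5 = -0.0002.

```bash
python3 -m handwheel '[{"finger_gap": 0.484, "y": -0.0002}, {"finger_gap": 0.484, "y": -0.0002}, {"finger_gap": 0.484, "y": -0.0002}]' | tail -2; python3 loc.py 0 0 0
```

```text
gripper_width: 0.486
gripper_force: 9.6
t 7.45 local tcp [-0.1009 -0.0007  0.0371] yaw 193.73933503554687 tool delta [-0.101   0.0012  0.0369] F local [-4.3983  2.6919 -0.2105] grip 0.4863680094048675 9.62012305855751
```

In the tool's units: -0.0002 m / 0.5 = -0.0004.

```bash
python3 -m handwheel '[{"finger_gap": 0.48, "y": -0.0004}, {"finger_gap": 0.48, "y": -0.0004}, {"finger_gap": 0.48, "y": -0.0004}]' | tail -2; python3 loc.py 0 0 0
python3 - <<'E'
from station import eyes
import cv2
a=eyes.capture("wrist");cv2.imwrite("pics/w2.png",a["pixels"][...,::-1])
b=eyes.capture("top");import numpy as np;np.savez('/tmp/t2.npz',**b)
E
```

```text
gripper_width: 0.486
gripper_force: 11.5
t 7.75 local tcp [-0.1009 -0.0008  0.0371] yaw 193.74840903067297 tool delta [-0.101   0.0014  0.0369] F local [-4.3793  4.2148 -0.0077] grip 0.4863022455658524 11.549115031957626
```

Width has stopped changing while the force rises (11.5 N), so the stud is seated. I'll let go completely and wait over a second.

```bash
python3 -m handwheel '[{"finger_gap": 0.52}, {"finger_gap": 0.6}, {"finger_gap": 0.7}, {"finger_gap": 0.7}, {"finger_gap": 0.7}, {"finger_gap": 0.7}, {"finger_gap": 0.7}, {"finger_gap": 0.7}]'|tail -3
python3 -m handwheel '[{"finger_gap": 0.7}, {"finger_gap": 0.7}, {"finger_gap": 0.7}, {"finger_gap": 0.7}, {"finger_gap": 0.7}, {"finger_gap": 0.7}, {"finger_gap": 0.7}, {"finger_gap": 0.7}]'|tail -3
python3 loc.py -.1 0 .14
python3 - <<'E'
from station import eyes
import cv2,numpy as np
b=eyes.capture("top")["pixels"];w=eyes.capture("wrist")["pixels"]
im=np.hstack([cv2.resize(w,(400,300)),cv2.resize(b[165:330,230:390],(400,412))[:300]]);cv2.imwrite("pics/d.png",im[...,::-1])
E
```

```text
wrist_force: [0.4, 1.0, 0.5]
gripper_width: 0.701
gripper_force: 0.0
wrist_force: [-0.2, 0.7, 0.8]
gripper_width: 0.699
gripper_force: 0.0
t 9.45 local tcp [-0.0999 -0.0008  0.0375] yaw 193.73161958951852 tool delta [ 0.0001  0.0008 -0.1025] F local [0.0012 0.7038 0.8129] grip 0.6987720079651392 0.0
```

View pics/d.png

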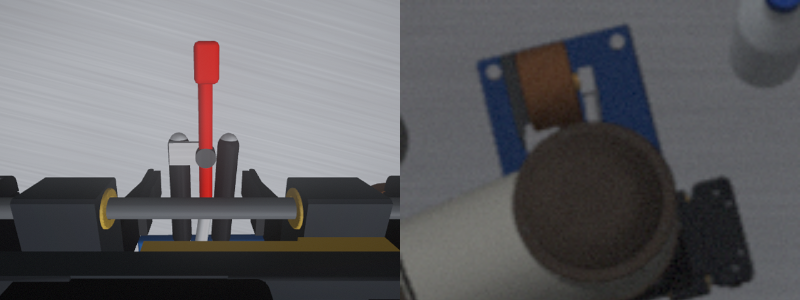

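With the fingers clear, both handles stay together, so the pliers are locked: in the wrist half they are near (180,185) and (228,180), with the tab at (206,62). In the top half the stud's head sits against the plinth. Next I'll go up and back to the tab's -y side.

In the tool's units: -0.11 m / 0.5 = -0.22, -0.08 m / 0.5 = -0.16.

```bash
python3 -m handwheel '[{"finger_gap": 0.7, "z": -0.08}, {"finger_gap": 0.7, "z": -0.16}, {"finger_gap": 0.7, "z": -0.22}, {"finger_gap": 0.4, "x": 0.06, "y": -0.06, "z": -0.22}, {"finger_gap": 0, "x": 0.12, "y": -0.07, "z": -0.22}, {"finger_gap": 0, "x": 0.166, "y": -0.07, "z": -0.22}, {"finger_gap": 0, "x": 0.166, "y": -0.07, "z": -0.22}, {"finger_gap": 0, "x": 0.166, "y": -0.07, "z": -0.22}]'|tail -3
python3 -m handwheel '[{"finger_gap": 0}, {"finger_gap": 0}]'|tail -2
python3 loc.py -.182 -.034 .08
python3 - <<'E'
from m import *;from loc import E
from station import eyes
b=eyes.capture("wrist");cv2.imwrite("pics/e.png",b["pixels"][...,::-1])
P=b['pixels'];h=cv2.cvtColor(P,cv2.COLOR_RGB2HSV);r=(((h[...,0]<6)|(h[...,0]>174))&(h[...,1]>150)).astype(np.uint8)
C=cloud(b['z_map'],b['K'],b['world_from_camera']);c=C[(r>0)&(b['z_map']>0)];t=c[c[:,2]>.095];print(len(t),E@(t.mean(0)-[.6459,.0884,0]))
E
```

```text
wrist_force: [0.6, -1.2, -0.4]
gripper_width: 0.332
gripper_force: 0.0
gripper_width: 0.153
gripper_force: 0.0
t 10.55 local tcp [-0.1822 -0.0352  0.1475] yaw 193.7457431630171 tool delta [-0.0002  0.0012  0.0675] F local [ 0.6319 -0.3794 -0.6132] grip 0.15271922860247633 0.0
381 [-0.1834 -0.0001  0.108 ]
```

View pics/e.png

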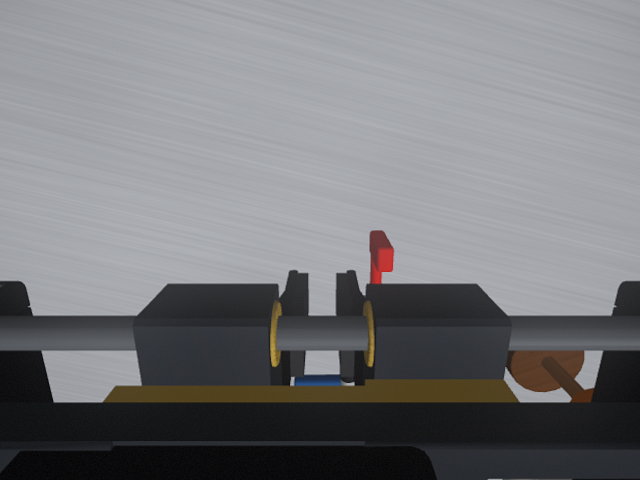

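The tab (383,255) stands just to the right of the fingers, which are nearly shut and clear of it. I'll descend and start pushing.

```bash
python3 -m handwheel '[{"finger_gap": 0}, {"finger_gap": 0, "z": 0.04}, {"finger_gap": 0, "z": 0.09}, {"finger_gap": 0, "z": 0.13}, {"finger_gap": 0, "z": 0.13}, {"finger_gap": 0, "z": 0.13}]'|tail -3
python3 loc.py -.182 -.034 .08
python3 -m handwheel '[{"finger_gap": 0, "y": 0.008}, {"finger_gap": 0, "y": 0.016}, {"finger_gap": 0, "y": 0.024}, {"finger_gap": 0, "y": 0.032}, {"finger_gap": 0, "y": 0.032}]'|tail -3
python3 loc.py -.182 -.018 .08
```

```text
wrist_force: [0.2, -0.9, 0.6]
gripper_width: 0.007
gripper_force: 0.0
t 11.2 local tcp [-0.1827 -0.0354  0.0827] yaw 193.7590199659269 tool delta [-0.0007  0.0014  0.0027] F local [-0.0034 -0.9631  0.6233] grip 0.007327718750017092 0.0
wrist_force: [0.3, 0.1, -0.2]
gripper_width: 0.001
gripper_force: 0.0
t 11.7 local tcp [-0.1829 -0.0187  0.0829] yaw 193.7825179556912 tool delta [-0.0009  0.0008  0.0029] F local [ 0.3391  0.0652 -0.1615] grip 0.001479163438670295 0.0
```

In the tool's units: 0.012 m / 0.5 = 0.024, 0.009 m / 0.5 = 0.018.

```bash
python3 -m handwheel '[{"finger_gap": 0, "y": 0.006}, {"finger_gap": 0, "y": 0.012}, {"finger_gap": 0, "y": 0.018}, {"finger_gap": 0, "y": 0.024}, {"finger_gap": 0, "y": 0.024}]'|tail -3
python3 loc.py -.182 -.018 .08
```

```text
wrist_force: [3.8, -10.5, -0.8]
gripper_width: 0.003
gripper_force: 5.5
t 12.2 local tcp [-0.1834 -0.009   0.0826] yaw 193.76201227007707 tool delta [-0.0014 -0.0089  0.0026] F local [  1.0853 -11.1287  -0.8129] grip 0.0030129530121579366 5.5408234932110645
```

In the tool's units: 0.008 m / 0.5 = 0.016, 0.006 m / 0.5 = 0.012.

```bash
python3 -m handwheel '[{"finger_gap": 0, "y": 0.004}, {"finger_gap": 0, "y": 0.008}, {"finger_gap": 0, "y": 0.012}, {"finger_gap": 0, "y": 0.016}, {"finger_gap": 0, "y": 0.016}]'|tail -3
python3 loc.py -.182 -.018 .08
```

```text
wrist_force: [3.1, -6.2, -0.9]
gripper_width: 0.004
gripper_force: 3.4
t 12.7 local tcp [-0.1829 -0.0005  0.0826] yaw 193.73215140155128 tool delta [-0.001  -0.0174  0.0026] F local [ 1.4673 -6.7804 -0.882 ] grip 0.003847651069439765 3.4051183151314035
```

Run:
```python
from station import eyes
import cv2
b=eyes.capture("top")["pixels"][165:330,220:380];cv2.imwrite("pics/f.png",cv2.resize(b,None,fx=3.5,fy=3.5)[...,::-1])
```

```text
(no output)
```

View pics/f.png

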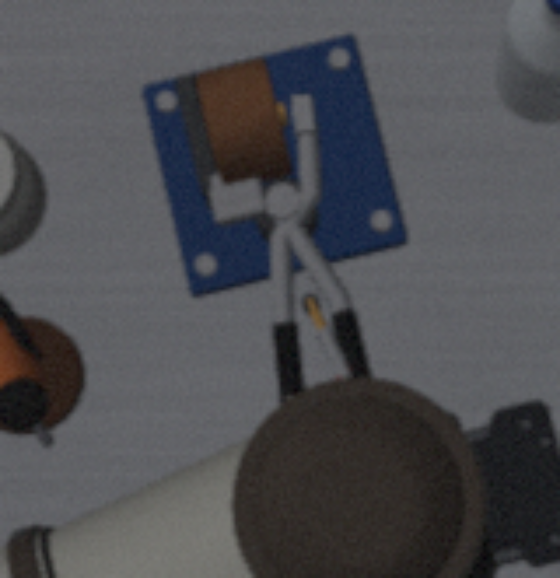

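```bash
cat > hand.py <<'E'
from m import *;from loc import E
from station import eyes
b=eyes.capture("top");P=b['pixels'];K=b['K'];T=b['world_from_camera']
m=np.zeros(P.shape[:2],np.uint8);m[259:276,288:309]=P.max(-1)[259:276,288:309]<42
n,l,st,c=cv2.connectedComponentsWithStats(m);k=1+st[1:,4].argmax();q=cv2.findNonZero((l==k).astype(np.uint8))
w=np.array([E[:2]@(ray(p,K,T,.056)-[.6459,.0884,0]) for p in q[:,0]],np.float32)
f=cv2.fitLine(w,cv2.DIST_L2,0,.01,.01).ravel();print('moving handle:',len(w),'mean',w.mean(0),'y/|x|*100 (open ~36-38; per rad 100)',-100*1e0*w.mean(0)[1]/w.mean(0)[0],'dir deg',np.degrees(np.arctan(f[1]/f[0])))
E
python3 hand.py; python3 -m handwheel '[{"finger_gap": 0}, {"finger_gap": 0}]'|tail -3;python3 hand.py
```

```text
moving handle: 103 mean [-0.0795  0.0237] y/|x|*100 (open ~36-38; per rad 100) 29.810394 dir deg -11.585808
wrist_force: [2.3, -4.9, -0.4]
gripper_width: 0.005
gripper_force: 2.8
moving handle: 104 mean [-0.0778  0.0316] y/|x|*100 (open ~36-38; per rad 100) 40.578465 dir deg -18.080265
```

The handles are springing open (the moving handle is back at its open line). I'll back off the lever gently, rise clear and check.

In the tool's units: -0.12 m / 0.5 = -0.24, -0.08 m / 0.5 = -0.16.

```bash
python3 -m handwheel '[{"finger_gap": 0, "y": -0.012}, {"finger_gap": 0, "y": -0.024}, {"finger_gap": 0, "y": -0.04}, {"finger_gap": 0, "y": -0.07}, {"finger_gap": 0, "y": -0.08}, {"finger_gap": 0, "y": -0.08, "z": -0.08}, {"finger_gap": 0, "y": -0.08, "z": -0.16}, {"finger_gap": 0, "y": -0.08, "z": -0.24}]'|tail -3
python3 -m handwheel '[{"finger_gap": 0, "x": 0.06, "y": -0.16, "z": -0.1}, {"finger_gap": 0, "x": 0.08, "y": -0.26, "z": -0.1}, {"finger_gap": 0, "x": 0.1, "y": -0.36, "z": -0.1}, {"finger_gap": 0, "x": 0.1, "y": -0.44, "z": -0.1}, {"finger_gap": 0, "x": 0.1, "y": -0.44, "z": -0.1}, {"finger_gap": 0, "x": 0.1, "y": -0.44, "z": -0.1}, {"finger_gap": 0, "x": 0.1, "y": -0.44, "z": -0.1}]'|tail -3
python3 hand.py; python3 loc.py 0 0 0
python3 - <<'E'
from station import eyes
import cv2
from m import *;from loc import E
b=eyes.capture("top");p=b["pixels"];cv2.imwrite("pics/g.png",cv2.resize(p[165:330,190:350],None,fx=3.5,fy=3.5)[...,::-1])
s=eyes.capture("scene")["pixels"];cv2.imwrite("pics/h.png",cv2.resize(s[200:400,200:460],None,fx=3,fy=3)[...,::-1])
h=cv2.cvtColor(p,cv2.COLOR_RGB2HSV);C=cloud(b['z_map'],b['K'],b['world_from_camera'])
r=((h[...,0]<6)|(h[...,0]>174))&(h[...,1]>170);r[:250]=0;r[330:]=0;r[:,:300]=0;r[:,345:]=0
t=C[r];t=t[t[:,2]>.09];print('tab',len(t),E@(t.mean(0)-[.6459,.0884,0]))
E
```

```text
wrist_force: [0.2, 0.8, -0.8]
gripper_width: 0.005
gripper_force: 0.0
wrist_force: [-0.6, 0.1, 0.2]
gripper_width: 0.007
gripper_force: 0.0
moving handle: 105 mean [-0.0778  0.0316] y/|x|*100 (open ~36-38; per rad 100) 40.65507 dir deg -18.175251
t 14.6 local tcp [-0.2345 -0.2587  0.2521] yaw 193.70124550220177 tool delta [-0.2331  0.2598  0.2522] F local [-0.6102  0.5263 -0.4069] grip 0.001384850336724067 0.0
tab 26 [-0.1809  0.0009  0.1048]
```

View pics/g.png

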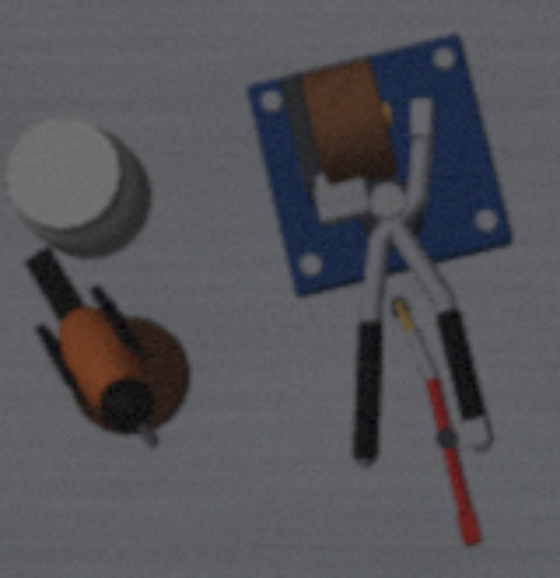

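View pics/h.png

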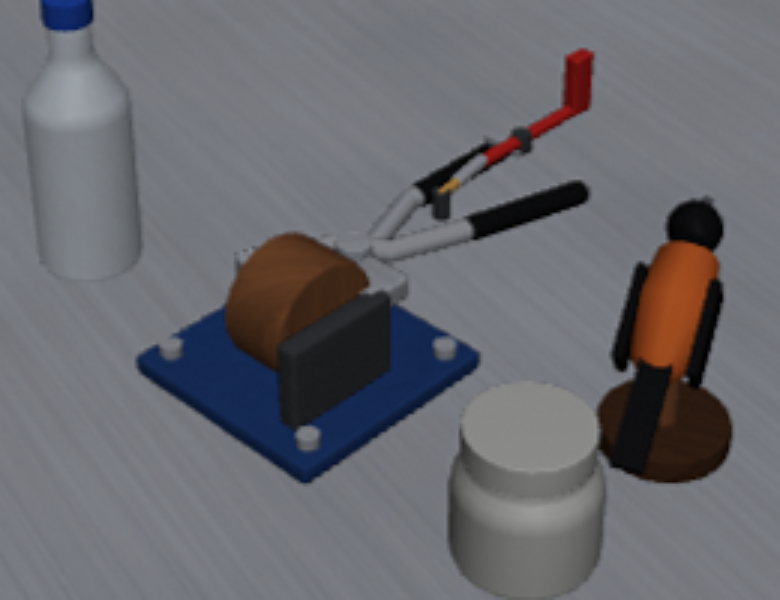

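The top crop shows the pliers fully open, matching the first picture, and the lever back at rest (tab y≈0.001 m). Only a thin stud head is left against the plinth at (387,112), where it stuck out before. The scene crop shows the bird, tub and bottle standing where they were. I'll hand the job in.

```bash
python3 -c "
from station import workorder;print(workorder.finish_job())"
```

```text
the job is handed in; nothing more can be done
None
```

The job is handed in at about 15 s on the robot's clock: the stud was pressed until the handles stopped hard, the pliers held locked for over a second untouched, then the release lever sprang them open; the last pictures show the pliers open, the lever at rest, the stud in and the things nearby where they stood, with the moving handle kept to an estimated 14–16 N.

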